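# Flip the stock tags on the conservation bench

## Robot

A 6-joint arm with a two-finger parallel gripper is mounted at the origin on the work surface. World frame = base frame: x ahead of the robot, y to its left, z up, the work surface at z = 0. Lengths are in m, angles in rad, forces in N, time in s.
With the tool pointing down it reaches from about 0.4 to 0.925 m from the base axis. Payload 3.4 kg.
Tool frame: the origin (TCP) lies on the centre line of the jaws, within the pads' length; the fingertips stand 17 mm ahead of it and the grasp point (between the pads) lies 2 mm behind it (robot.tip_extent is the distance from the TCP to the fingertips, in m); z points along the fingers, y is the line along which they close (so a half turn about z gives the same grasp; the last joint's range is limited). The gripper opens to 85 mm and grips with 20 to 120 N. Pads are 22 mm wide; open, the fingers measure 114 mm over their backs; the gripper's body (76 mm by 85 mm) begins 54 mm behind the grasp point. The pads swing forward as they close: fully open they stand 13 mm farther back than shut.
Start: joints at [1.065, 0.307, 1.506, -0, 1.328, -0.073], TCP at [0.241, 0.522, 0.248] pointing down, gripper open.
Joint ranges: [-3.12, 3.12], [-1.05, 2.28], [0.14, 2.33], [-1.42, 4.57], [0.1, 2.73], [-2.68, 2.68]. Speed limits (rad/s): [2.57, 2.57, 3.14, 3.14, 3.14, 3.14].

## Interface

Orientations are given as a unit quaternion [w, x, y, z].
In Python, from rig import telemetry, viewer, job, robot gives the robot as it stands.
- The arm moves only by the tool move_arm, never from a script. Its argument "series" is a list of rows, each a list of 7 numbers: the turn, a rotation vector about the tool's x, y, z in rad, then the shift along the tool's x, y, z in cm, then the closure, from 0 (fully open) to 1 (shut). A call has 1 to 12 rows; each row is the pose to reach, as a shift and turn from the pose commanded when the call began, along the tool's axes at that moment; what a row does not reach only later rows make up. A row lasts 1/8 s, in which the tool goes at most 62.5 mm and 10.7 degrees, less where a joint would pass 70% of its speed; a pose out of reach is approached as far as the arm can. A call with a gripper value outside its range is refused whole. The fingers move at their own pace and stop on an object; the grip force is fixed at half the most. Time passes only in rows, so rows that repeat a pose let the fingers close. It gives the time, the measured TCP pose, the force, the opening and the grip force at its end, in the units of the state.
- telemetry.state(): the state, without advancing time (a new reading comes with each control period).
- viewer.get_image(name): name is "scene" or "top" or "wrist"; returns a dict with "frame" (384x512x3 uint8, blue, green, red), "fx", "fy", "cx", "cy" (pixels), "pose" (4x4, takes a point from camera to world coordinates). Camera axes: x right, y down, z forward; pixel columns grow to the right and rows downward; lengths in m; the calibration is good to about 2 mm. A picture is of the moment at which its call begins. There is no depth.
- job.sign_off(): hands the job in; it is judged then, once.
The state is a dict: "time": time; "joint_positions": joint angles; "joint_vel": joint speeds; "effort": joint torques, N m; "position": TCP position; "tcp_rot": TCP orientation; "force": force on the tool from outside, world axes, zero at the start; "torque": the same for the moment, N m; "finger_gap": finger opening in m; "grip_force": force on a finger pad.
Only numpy, scipy, OpenCV 4.12 (cv2) and the standard library are available. Lean on these libraries where they do the work, as an engineer would, in place of code of your own. Each camera call takes 0.05 s, during which the arm holds its last target. There are 200 camera calls.

## Task

Flip the hinged stock tags on the supply board so that only the bins filled to the rim show green: the tag in line with each full bin must end leaning with its green face up, and the tag in line with a nearly empty bin with its red face up. Push the tags over gently with the fingertips, without pinching them, and do not lift or shift the bins or anything else on the bench.

Things in the scene. Friction and masses are not known exactly. Their poses are not given: they have to be found in the camera images.
- board: the supply board: fixed grey plate 345 x 400 x 12 mm on the table; origin on its underside below the middle of the row of four tags; x points from tags to bins (away from the robot, within 0.3 rad), y along the row. Tags at board x = 0, bins at x = 175 mm; four white lane lines 95 mm apart each lead from a tag to its bin. Which tag and bin is on which lane varies
- mark_a: fixed aluminium hinge stand of tag a, base 30 x 58 x 6 mm with two side posts 25 mm high; origin under its centre on the board's top; x points to the bins, y along the hinge. The hinge axis lies 20 mm above this origin, along its y. A shut fingertip 28 to 38 mm above this origin, swept level against the roller to just past the hinge, turns the tag over; further on it presses the fallen tag
- tag_a (a joint): hinge angle of tag a (rad): plate 44 mm wide along the hinge, 4 mm thick, 30 g, with a free-turning 10 mm white finger roller on its free edge, 54 mm from the axis. 0 = upright; +1.1 (stop) = leans to the bins, green face up; -1.1 (stop) = leans to the robot, red face up. At a stop the roller is 48 mm sideways of the axis and 44 mm above the mark's origin. Past upright it falls to the stop
- bay_a (a point): point on the board's top in the middle of the bin place that belongs to tag a, 175 mm beyond mark_a along its x
- mark_b: fixed aluminium hinge stand of tag b, base 30 x 58 x 6 mm with two side posts 25 mm high; origin under its centre on the board's top; x points to the bins, y along the hinge. The hinge axis lies 20 mm above this origin, along its y. A shut fingertip 28 to 38 mm above this origin, swept level against the roller to just past the hinge, turns the tag over; further on it presses the fallen tag
- tag_b (a joint): hinge angle of tag b (rad): plate 44 mm wide along the hinge, 4 mm thick, 30 g, with a free-turning 10 mm white finger roller on its free edge, 54 mm from the axis. 0 = upright; +1.1 (stop) = leans to the bins, green face up; -1.1 (stop) = leans to the robot, red face up. At a stop the roller is 48 mm sideways of the axis and 44 mm above the mark's origin. Past upright it falls to the stop
- bay_b (a point): point on the board's top in the middle of the bin place that belongs to tag b, 175 mm beyond mark_b along its x
- mark_c: fixed aluminium hinge stand of tag c, base 30 x 58 x 6 mm with two side posts 25 mm high; origin under its centre on the board's top; x points to the bins, y along the hinge. The hinge axis lies 20 mm above this origin, along its y. A shut fingertip 28 to 38 mm above this origin, swept level against the roller to just past the hinge, turns the tag over; further on it presses the fallen tag
- tag_c (a joint): hinge angle of tag c (rad): plate 44 mm wide along the hinge, 4 mm thick, 30 g, with a free-turning 10 mm white finger roller on its free edge, 54 mm from the axis. 0 = upright; +1.1 (stop) = leans to the bins, green face up; -1.1 (stop) = leans to the robot, red face up. At a stop the roller is 48 mm sideways of the axis and 44 mm above the mark's origin. Past upright it falls to the stop
- bay_c (a point): point on the board's top in the middle of the bin place that belongs to tag c, 175 mm beyond mark_c along its x
- mark_d: fixed aluminium hinge stand of tag d, base 30 x 58 x 6 mm with two side posts 25 mm high; origin under its centre on the board's top; x points to the bins, y along the hinge. The hinge axis lies 20 mm above this origin, along its y. A shut fingertip 28 to 38 mm above this origin, swept level against the roller to just past the hinge, turns the tag over; further on it presses the fallen tag
- tag_d (a joint): hinge angle of tag d (rad): plate 44 mm wide along the hinge, 4 mm thick, 30 g, with a free-turning 10 mm white finger roller on its free edge, 54 mm from the axis. 0 = upright; +1.1 (stop) = leans to the bins, green face up; -1.1 (stop) = leans to the robot, red face up. At a stop the roller is 48 mm sideways of the axis and 44 mm above the mark's origin. Past upright it falls to the stop
- bay_d (a point): point on the board's top in the middle of the bin place that belongs to tag d, 175 mm beyond mark_d along its x
- bin_full_sponges: loose blue open bin, 100 (x) x 78 (y) x 50 mm high, filled to the rim with six yellow sponge blocks (FULL); origin centre of its underside; stands in one of the bays, its near wall about 125 mm beyond the tag's hinge; contents rise at most 54 mm above its underside
- bin_full_reels: loose blue open bin, 100 (x) x 78 (y) x 50 mm high, filled to the rim with six white paper-tape reels standing on end (FULL); origin centre of its underside; stands in one of the bays, its near wall about 125 mm beyond the tag's hinge; contents rise at most 54 mm above its underside
- bin_full_corks: loose blue open bin, 100 (x) x 78 (y) x 50 mm high, filled to the rim with four brown cork sanding blocks on edge (FULL); origin centre of its underside; stands in one of the bays, its near wall about 125 mm beyond the tag's hinge; contents rise at most 54 mm above its underside
- bin_low_sponges: loose blue open bin, 100 (x) x 78 (y) x 50 mm high, nearly empty: one yellow sponge block on its floor (NOT full); origin centre of its underside; stands in one of the bays, its near wall about 125 mm beyond the tag's hinge; contents rise at most 54 mm above its underside
- sponge: loose yellow sponge block 50 x 34 x 24 mm lying in the nearly empty sponge bin; origin centre of underside
- eraser: loose white eraser 30 x 18 x 12 mm lying on the board between the two middle lanes, 95 mm beyond the tag row; origin centre of underside
- brayer: loose ink roller, black roller 100 mm long and 32 mm thick with a red handle, 170 mm long over all, lying to the robot's left; origin on the table under the handle
- brush: loose brush lying on the table to the robot's right
- bone_folder: loose ivory bone folder 170 x 22 x 5 mm lying on the table to the left; origin centre of underside
- spray_bottle: loose grey spray bottle with black head, 76 mm in diameter, 190 mm tall, to the right of the board; origin centre of underside
- glass_bowl: loose glass bowl 140 mm in diameter, 60 mm high, on the right; origin centre of underside
Not all that is in view belongs to the job. Leave any turquoise look-alike of the bin_full_sponges alone.

How it is judged:
By the outcome, as a careful person would: the job done as asked, in the order asked, and still so for the second after the job is handed in, with the robot touching nothing.
It also fails if it takes over 54 s, if anything falls off the work surface, if the arm or the gripper's body presses on something with over 40 N, if the wrist force passes 120 N, or if a joint passes its speed limit or range.

## Working session

There is one attempt and no reset: what is moved stays moved. The work goes in short steps, Python scripts to look and compute and a tool call to move; the robot and the scene stay as the last step left them, time stands still between calls to the robot, and variables do not carry over. Pictures are saved under pics/ and viewed, at most 10 in all, crops included, and the job is handed in when it is done.

Besides the shell and the picture viewer there is one more tool, called after "Request:" as a command line: name --pt "numbers of a row" for each row, then --argument value for the rest. move_arm: Moves the arm, as the interface text tells. Its arguments: {"type":"object","properties":{"series":{"type":"array"}},"required":["series"]}

```bash
mkdir -p pics
python3 - <<'E'
from rig import telemetry, viewer
import cv2,pickle
d={}
for n in("scene","top"):
    d[n]=viewer.get_image(n); cv2.imwrite(f"pics/{n}0.png",d[n]["frame"]); print(n,d[n]["fx"],d[n]["pose"].round(3).tolist() if hasattr(d[n]["pose"],'round') else d[n]["pose"])
pickle.dump(d,open("d0.pkl","wb"))
s=telemetry.state();print(s["time"],s["position"],s["tcp_rot"])
E
```

```text
scene 434.66342007379814 [[0.263, 0.767, -0.585, 1.377], [0.965, -0.217, 0.15, -0.236], [-0.012, -0.603, -0.797, 1.241], [0.0, 0.0, 0.0, 1.0]]
top 424.95921759341485 [[-0.001, -0.988, 0.156, 0.338], [-1.0, -0.001, -0.017, 0.003], [0.017, -0.156, -0.988, 1.274], [0.0, 0.0, 0.0, 1.0]]
0.1 [0.24089221 0.52144436 0.24745399] [-2.70115010e-04  2.14728269e-01  9.76673377e-01 -9.01264297e-04]
```

View pics/scene0.png

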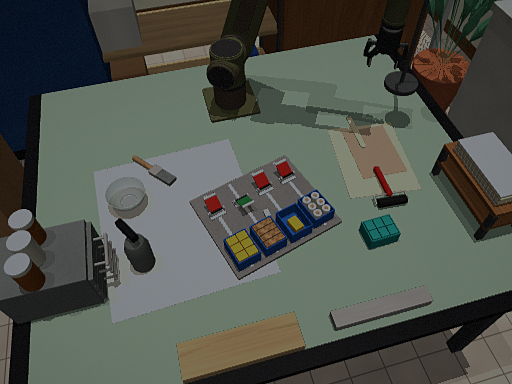

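View pics/top0.png

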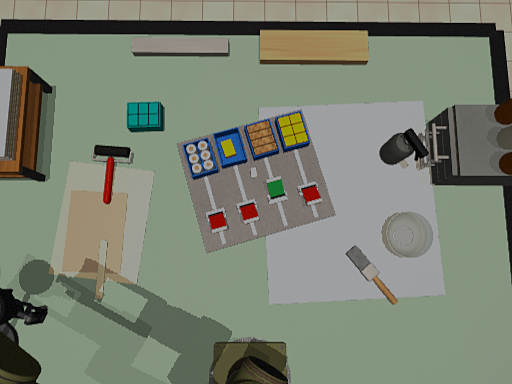

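```bash
cat > h.py <<'E'
import numpy as np
def ray(im,uv,z):
    P=np.array(im["pose"]);d=P[:3,:3]@[(uv[0]-im["cx"])/im["fx"],(uv[1]-im["cy"])/im["fy"],1]
    return P[:3,3]+d*(z-P[2,3])/d[2]
E
python3 - <<'E'
import cv2,pickle,numpy as np
from h import ray
d=pickle.load(open("d0.pkl","rb"))
for n in("top","scene"):
    im=d[n];f=im["frame"];h=cv2.cvtColor(f,cv2.COLOR_BGR2HSV)
    x0,y0,x1,y1=(170,95,340,255) if n=="top" else (185,150,345,285)
    for c,m in(("red",cv2.inRange(h,(0,150,80),(8,255,255))|cv2.inRange(h,(172,150,80),(180,255,255))),("green",cv2.inRange(h,(50,130,60),(80,255,255))),("blue",cv2.inRange(h,(100,150,40),(125,255,255)))):
        mm=np.zeros_like(m);mm[y0:y1,x0:x1]=m[y0:y1,x0:x1]
        if c=="blue": mm=cv2.morphologyEx(mm,cv2.MORPH_OPEN,np.ones((1,1)))
        for k in cv2.findContours(mm,cv2.RETR_EXTERNAL,cv2.CHAIN_APPROX_SIMPLE)[0]:
            if cv2.contourArea(k)<40: continue
            r=cv2.minAreaRect(k); M=cv2.moments(k);z=.062 if c=="blue" else .045
            u=(M["m10"]/M["m00"],M["m01"]/M["m00"]) if c!="blue" else r[0]
            print(n,c,np.round(u,1),np.round(r[1],1),round(r[2]),ray(im,u,z).round(4)[:2])
f=d["top"]["frame"][95:260,170:345];cv2.imwrite("pics/crop0.png",cv2.resize(f,None,fx=3.5,fy=3.5,interpolation=cv2.INTER_CUBIC))
E
```

```text
top red [217.  220.6] [12.9 15.2] 74 [0.4483 0.0938]
top red [248.5 211.5] [12.9 15.1] 74 [0.4749 0.0027]
top red [310.7 193.6] [13.3 15.5] 72 [ 0.5277 -0.1794]
top green [275.3 187.9] [14.6 14.3] 76 [ 0.5444 -0.0757]
top blue [200.  158.3] [35.9 26.8] 73 [0.6287 0.1444]
top blue [230.  147.5] [35.9 26.5] 75 [0.6615 0.0574]
top blue [261.5 139.1] [36.  26.9] 72 [ 0.6873 -0.0352]
top blue [291.9 131.1] [36.3 27.9] 73 [ 0.7121 -0.1252]
scene red [212.8 203.4] [13.  12.5] 63 [ 0.526  -0.1777]
scene red [260.9 179.6] [12.5 11.6] 63 [0.4721 0.0046]
scene red [283.6 168.4] [12.1 11.2] 63 [0.4452 0.0961]
scene green [243.8 200.2] [ 5.8 13.4] 63 [ 0.5416 -0.0742]
scene blue [279.9 228.8] [ 35.9 114. ] 62 [0.692  0.0065]
```

View pics/crop0.png

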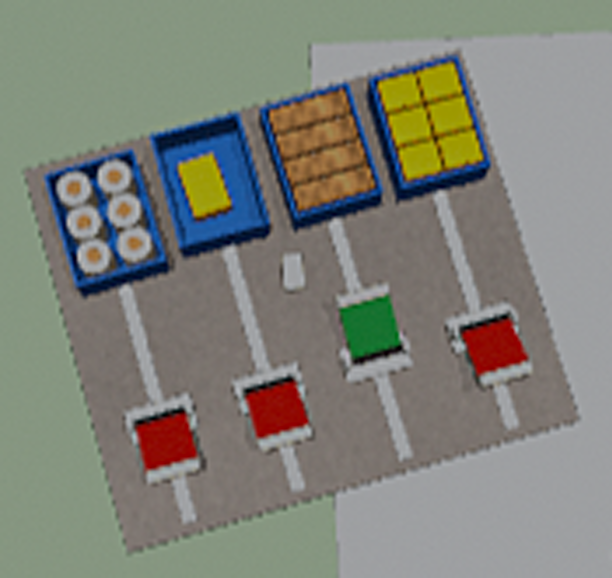

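Bins left to right in the top view: reels, full (200,158); one sponge, low (230,147); corks, full (261,139); sponges, full (292,131). The turquoise block at (145,116) is the look-alike. Tags in the same order are red (217,221), red (248,211), green (275,188) and red (311,194). The outer two reds, on lanes 1 and 4, need to go green. The inner two are already right.

```bash
cat >> h.py <<'E'
from scipy.spatial.transform import Rotation as R
H={1:np.array([.4685,.1015]),4:np.array([.5485,-.172])}; YAW=.28
bx=np.array([np.cos(YAW),np.sin(YAW)])
Rg=R.from_matrix(np.array([[-bx[0],-bx[1],0],[-bx[1],bx[0],0],[0,0,-1]]).T)
def plan(pts):
    from rig import telemetry
    s=telemetry.state();w,x,y,z=s["tcp_rot"];r=R.from_quat([x,y,z,w])
    print("t",s["time"],"pos",s["position"].round(4),"F",np.round(s["force"],1),"gap",s["finger_gap"],"turn",(r.inv()*Rg).as_rotvec().round(3))
    for p in pts: print(np.round(p,3),"cm",(r.inv().apply(np.array(p)-s["position"])*100).round(2))
def P(l,dx,z): return [*(H[l]+dx*bx),z]
E
python3 -c "
from h import *
plan([[.40,.32,.2],P(1,-.075,.2),P(1,-.075,.1),P(1,-.075,.062)])"
```

```text
t 0.1 pos [0.2409 0.5214 0.2475] F [0.3 0.2 0.1] gap 0.08564622610875564 turn [-0.002 -0.001 -0.713]
[0.4  0.32 0.2 ] cm [-22.89 -11.6    4.76]
[0.396 0.081 0.2  ] cm [-32.6  -33.47   4.8 ]
[0.396 0.081 0.1  ] cm [-32.6  -33.45  14.8 ]
[0.396 0.081 0.062] cm [-32.6  -33.45  18.6 ]
```

Request:
move_arm --pt "0 0 -0.15 -5.5 -2.8 1 0.5" --pt "0 0 -0.3 -11 -5.6 2.5 1" --pt "0 0 -0.45 -16.5 -8.5 4 1" --pt "0 0 -0.6 -22.5 -11.6 4.8 1" --pt "0 0 -0.713 -25 -17 4.8 1" --pt "0 0 -0.713 -27.5 -22.5 4.8 1" --pt "0 0 -0.713 -30 -28 4.8 1" --pt "0 0 -0.713 -32.6 -33.5 4.8 1" --pt "0 0 -0.713 -32.6 -33.5 9 1" --pt "0 0 -0.713 -32.6 -33.5 12.8 1" --pt "0 0 -0.713 -32.6 -33.5 12.8 1" --pt "0 0 -0.713 -32.6 -33.5 12.8 1"

```text
time: 1.6
position: [0.3972, 0.0813, 0.121]
tcp_rot: [0.0, -0.14, 0.99, 0.0]
force: [0.0, 0.3, 0.0]
finger_gap: 0.0001
grip_force: 0.0
```

Run:
```python
from h import *
plan([P(1,-.075,.062),P(1,-.05,.062),P(1,.02,.062)])
from rig import viewer
import cv2
f=viewer.get_image("wrist");cv2.imwrite("pics/w1.png",f["frame"])
```

```text
t 1.6 pos [0.3972 0.0813 0.121 ] F [0.  0.3 0. ] gap 7.732921441346851e-05 turn [-0.     0.     0.001]
[0.396 0.081 0.062] cm [ 0.09 -0.03  5.9 ]
[0.42  0.088 0.062] cm [-2.41 -0.04  5.9 ]
[0.488 0.107 0.062] cm [-9.41 -0.04  5.9 ]
```

View pics/w1.png

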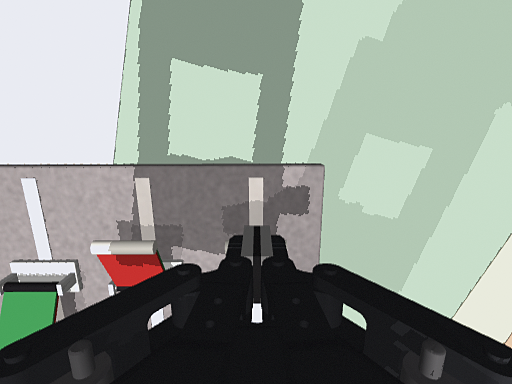

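The wrist view shows the shut fingers in line with lane line 1 (256,200). The neighbouring red tag's roller at (125,247) is well clear to the side.

Request:
move_arm --pt "0 0 0 0 0 3 1" --pt "0 0 0 0 0 5.9 1" --pt "0 0 0 0 0 5.9 1" --pt "0 0 0 -1 0 5.9 1" --pt "0 0 0 -2 0 5.9 1" --pt "0 0 0 -3 0 5.9 1" --pt "0 0 0 -4 0 5.9 1" --pt "0 0 0 -5 0 5.9 1" --pt "0 0 0 -6 0 5.9 1" --pt "0 0 0 -7 0 5.9 1" --pt "0 0 0 -7.5 0 5.9 1" --pt "0 0 0 -7.5 0 5.9 1"

```text
time: 3.15
position: [0.4691, 0.102, 0.0612]
tcp_rot: [0.0, -0.14, 0.99, -0.0]
force: [0.5, 1.0, -0.1]
finger_gap: -0.0005
grip_force: 0.0
```

Run:
```python
from h import *
plan([P(1,-.02,.062),P(1,-.075,.15),P(4,-.075,.15),P(4,-.075,.062),P(4,0.,.062)])
from rig import viewer
import cv2
f=viewer.get_image("scene");cv2.imwrite("pics/s1.png",cv2.resize(f["frame"][140:290,180:350],None,fx=4,fy=4))
```

```text
t 3.15 pos [0.4691 0.102  0.0612] F [ 0.5  1.  -0.1] gap -0.0005495483482460529 turn [-0.  0.  0.]
[0.449 0.096 0.062] cm [ 2.07 -0.03 -0.08]
[0.396 0.081 0.15 ] cm [ 7.57 -0.03 -8.88]
[ 0.476 -0.193  0.15 ] cm [  7.45 -28.52  -8.88]
[ 0.476 -0.193  0.062] cm [  7.45 -28.52  -0.08]
[ 0.548 -0.172  0.062] cm [ -0.05 -28.52  -0.08]
```

View pics/s1.png

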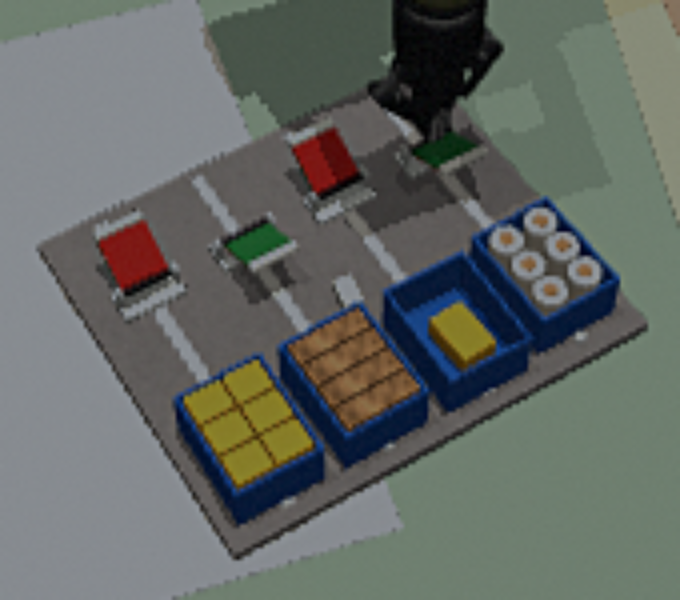

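The tag on lane 1 now shows green at (445,150) in the crop, and the others are unchanged. Next I retreat upward and cross to lane 4.

Request:
move_arm --pt "0 0 0 2 0 0 1" --pt "0 0 0 3 0 -4 1" --pt "0 0 0 5 0 -9 1" --pt "0 0 0 7.5 -5 -9 1" --pt "0 0 0 7.5 -10 -9 1" --pt "0 0 0 7.5 -15 -9 1" --pt "0 0 0 7.5 -20 -9 1" --pt "0 0 0 7.5 -25 -9 1" --pt "0 0 0 7.5 -28.5 -9 1" --pt "0 0 0 7.5 -28.5 -6 1" --pt "0 0 0 7.5 -28.5 -6 1" --pt "0 0 0 7.5 -28.5 -6 1"

```text
time: 4.7
position: [0.4749, -0.1922, 0.1216]
tcp_rot: [-0.0, -0.14, 0.99, 0.0]
force: [0.7, -0.3, -0.4]
finger_gap: 0.0
grip_force: 0.0
```

```bash
python3 -c "
from h import *
plan([P(4,-.075,.062),P(4,0.,.062)])"
```

```text
t 4.7 pos [ 0.4749 -0.1922  0.1216] F [ 0.7 -0.3 -0.4] gap 2.6749669194782417e-05 turn [ 0.001 -0.001  0.   ]
[ 0.476 -0.193  0.062] cm [-0.13 -0.09  5.96]
[ 0.548 -0.172  0.062] cm [-7.63 -0.1   5.95]
```

Request:
move_arm --pt "0 0 0 0 0 3 1" --pt "0 0 0 0 0 5.9 1" --pt "0 0 0 0 0 5.9 1" --pt "0 0 0 -1 0 5.9 1" --pt "0 0 0 -2 0 5.9 1" --pt "0 0 0 -3 0 5.9 1" --pt "0 0 0 -4 0 5.9 1" --pt "0 0 0 -5 0 5.9 1" --pt "0 0 0 -6 0 5.9 1" --pt "0 0 0 -7 0 5.9 1" --pt "0 0 0 -7.6 0 5.9 1" --pt "0 0 0 -7.6 0 5.9 1"

```text
time: 6.2
position: [0.549, -0.1716, 0.0622]
tcp_rot: [0.0, -0.14, 0.99, -0.0]
force: [0.1, -1.2, 0.4]
finger_gap: -0.0001
grip_force: 0.0
```

Request:
move_arm --pt "0 0 0 2 0 0 1" --pt "0 0 0 3 0 -4 1" --pt "0 0 0 5 0 -9 1" --pt "0 0 0 7 0 -14 1" --pt "0 0 0 7 0 -14 1" --pt "0 0 0 7 0 -14 1" --pt "0 0 0 7 0 -14 1" --pt "0 0 0 7 0 -14 1"

```text
time: 7.2
position: [0.4806, -0.1906, 0.2008]
tcp_rot: [-0.001, -0.14, 0.99, 0.001]
force: [0.1, 0.4, -0.2]
finger_gap: 0.0
grip_force: 0.0
```

Run:
```python
from rig import viewer
import cv2
f=viewer.get_image("scene");cv2.imwrite("pics/s2.png",cv2.resize(f["frame"][140:290,180:350],None,fx=4,fy=4))
```

```text
(no output)
```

View pics/s2.png

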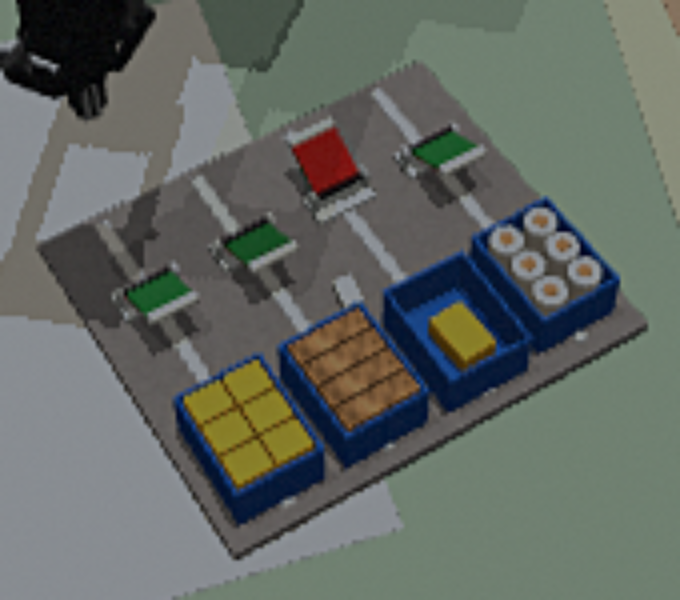

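The tags in line with the three full bins are green at (160,292), (258,242) and (447,148). The tag for the low bin is red at (325,155), and the bins haven't moved.

```bash
python3 -c "
from rig import job
print(job.sign_off())"
```

```text
the job is handed in; nothing more can be done
None
```

The job is handed in: the tags for the three full bins (reels, corks, sponges) show green, the tag for the nearly empty sponge bin shows red, and the final picture shows the bins and eraser unmoved.

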